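Grease the turning bar and index the consumables carousel

TASK

Take the turning bar out of its block, dip its tip well into the open grease pot, then put the tip down into the socket on the consumables carousel and use the bar to turn the carousel until its one square tin is in line with the fixed pointer of the stand. Touch the carousel and its stand with the bar only, and leave the pot and the other things on the bench where they stand. Finish while holding: still gripping the bar in the socket, with the carousel held still.

Things in the scene. Friction and masses are not known exactly. Their poses are not given: they have to be found in the camera images.
- bar: Loose turning bar, 135 mm long, about 0.18 kg, standing upright, tip down, in the hole of its block at the start. From the tip up: round steel shank 12 mm in diameter and 65 mm long; collar 34 mm in diameter and 6 mm thick, which rests on the top of the block; round rubber grip 26 mm in diameter and 64 mm long (71 to 135 mm above the tip). Origin: the centre of the tip; z runs along the bar towards the grip.
- rack: Fixed steel block of the turning bar, 55 x 55 mm, 75 mm high, with one upright hole 19 mm in diameter and 69 mm deep in the middle of its top. Origin: centre of its underside, on the bench.
- pot: Loose open round steel grease pot (0.45 kg, seen empty, dark inside), 72 mm in outer diameter, 55 mm high, wall 3 mm, inner floor 5 mm up. Origin: centre of its underside; z up.
- stand: Fixed round base of the carousel, 250 mm in diameter, with the pointer on its rim. Origin: on the turning axis of the carousel, on the bench; z up along that axis. Its own -x direction runs from the axis to the pointer; its yaw varies.
- pointer (a point): Top of the fixed pointer: a small upright steel tab (16 mm wide) on an arm of the stand, 160 mm from the turning axis, 30 mm above the bench. It does not turn with the carousel.
- carousel (a joint): Turning angle of the carousel in rad, counter-clockwise positive seen from above; 0 (or a full turn, 6.28) when the square tin is in line with the pointer. It can be turned either way past zero, with a little bearing friction (about 0.1 N m), and stays where it is left.
- tin (a point): Centre of the top of the square tin (49 x 49 mm), 80 mm from the turning axis, 88 mm above the bench. The tin is fixed on the carousel, a round plate 244 mm in diameter whose top is 28 mm above the bench; four round jars of the same steel (51 mm in diameter, 88 mm above the bench) stand on the same 80 mm circle, 60 and 120 degrees either side of the tin.
- socket (a point): Centre of the mouth of the bar's socket: an upright steel tube fixed on the carousel, 34 mm outside, 22 mm bore, 43 mm deep, mouth 73 mm above the bench. It stands 80 mm from the turning axis, exactly opposite the square tin, and turns with the carousel.
- magnet: Bystander: stepped red welding magnet, 75 x 20 mm, 70 mm high. Origin: centre of its underside.
- offcut: Bystander: offcut of square tube, 60 x 50 mm, 40 mm high. Origin: centre of its underside.
- can: Bystander: short can, 60 mm in diameter, 75 mm high. Origin: centre of its underside.
- hammer: Bystander: hammer lying on the bench at the right. Origin: on its underside.

How it is judged (in metres and radians):
On the way, in this order (a step that is already met when the one before it is completed fails the run):
1. the gripped bar's tip is in the grease pot, at least 10 mm below the rim (horizontal distance between bar and pot below 0.032 m and z of bar in the frame of pot between -0.002 and 0.045 m and contact force between the fingers and bar above 1 N), for 0.1 s.
2. the gripped bar's tip is in the socket, at least 12 mm below its mouth, before the square tin is in line with the pointer (horizontal distance between bar and socket below 0.01 m and z of bar in the frame of socket below -0.012 m and contact force between the fingers and bar above 1 N and not (y of tin in the frame of stand between -0.01 and 0.01 m and x of tin in the frame of stand below 0 m)), for 0.1 s.
At the end, for the whole second after the job is handed in: Square tin within 10 mm (7 degrees) of the line from the axis to the pointer; bar gripped, its tip at least 12 mm down in the socket; carousel still (under 0.08 rad/s); pot upright (within 0.15 rad); pot and bystanders within 30 mm of their starts (y of tin in the frame of stand between -0.01 and 0.01 m and x of tin in the frame of stand below 0 m and horizontal distance between bar and socket below 0.01 m and z of bar in the frame of socket below -0.012 m and contact force between the fingers and bar above 1 N and velocity of joint carousel between -0.08 and 0.08 rad/s and angle between pot's own z axis and vertical below 0.15 rad and distance of each of magnet, offcut, can, hammer, pot from where it was at the start of the episode below 0.03 m); the arm keeps its last pose, push and grip.
It fails at once if the pot is moved more than 30 mm from its place, or tipped by more than 0.5 rad (distance of pot from where it was at the start of the episode above 0.03 m or angle between pot's own z axis and vertical above 0.5 rad).
It fails at once if a bystander is moved more than 30 mm (distance of any of magnet, offcut, can, hammer from where it was at the start of the episode above 0.03 m).
It fails at once if the robot itself pushes on the carousel or its stand with more than 3 N (contact force between any of the fingers, the arm and stand above 3 N).
It also fails if it takes over 61 s, if anything falls off the work surface, if the arm or the gripper's body presses on something with over 40 N, if the wrist force passes 120 N, or if a joint passes its speed limit or range.

ROBOT

A 6-joint arm with a two-finger parallel gripper is mounted at the origin on the work surface. World frame = base frame: x ahead of the robot, y to its left, z up, the work surface at z = 0. Lengths are in mm, angles in rad, forces in N, time in s.
With the tool pointing down it reaches from about 350 to 975 mm from the base axis. Payload 7.1 kg.
Tool frame: the origin (TCP) lies between the finger pads; the fingertips stand 14 mm ahead of it and the grasp point (between the pads) lies 5 mm behind it; z points along the fingers, y is the direction in which the jaws open and shut (so a half turn about z gives the same grasp; the last joint's range is limited). The gripper opens to 88 mm and grips with 3 to 60 N. Pads are 20 mm wide; open, the fingers measure 115 mm over their backs; the gripper's body (75 mm by 178 mm) begins 61 mm behind the grasp point.
Start: joints at [-1.151, 0.423, 1.63, -0, 1.089, -0.019], TCP at [265.548, -565.764, 236.675] pointing down, gripper open.
Joint ranges: [-3, 3], [-0.9, 2.11], [0.09, 2.58], [-1.31, 4.45], [0.11, 2.69], [-2.54, 2.54]. Speed limits (rad/s): [2.39, 2.39, 3.01, 3.14, 3.14, 3.14].

INTERFACE

Orientations are given as a rotation vector (axis times angle).
In Python, from workcell import get_obs, get_image, calibration, close_job, regions_of, place_of gives the robot as it stands.
- The arm moves only by the tool move_arm, never from a script. Its argument "deltas" is a list of rows, each a list of 5 numbers: the closure in counts, from 0 (fully open) to 255 (shut), then the shift along the tool's x, y, z in m, then the turn about the tool's z in rad. In form: [[grip, x, y, z, roll], ...]. A call has 1 to 5 rows; each row is the pose to reach, as a shift and turn from the pose commanded when the call began, along the tool's axes at that moment; what a row does not reach only later rows make up. A row lasts 1/12 s, in which the tool goes at most 41.7 mm and 7.16 degrees, less where a joint would pass 70% of its speed; a pose out of reach is approached as far as the arm can. A call with a gripper value outside its range is refused whole. The fingers move at their own pace and stop on an object; the grip force is fixed at half the most. Time passes only in rows, so rows that repeat a pose let the fingers close. It gives the time, the measured TCP pose, the force and the opening at its end, in the units of the state.
- get_obs(): the state, without advancing time (a new reading comes with each control period).
- get_image(name): name is "scene" or "top"; returns the picture (480x640x3 uint8, blue, green, red); there is no depth.
- calibration(name): a dict with "intrinsics" (3x3 intrinsics, pixels), "world_to_cam" (4x4, takes a point from world to camera coordinates). Camera axes: x right, y down, z forward; pixel columns grow to the right and rows downward; lengths in mm; the calibration is good to about 2 mm. A picture is of the moment at which its call begins. calibration takes no time and is no camera call.
- close_job(): hands the job in, once; it reports no verdict.
Trained networks look in the newest picture that a camera, given by its name, has taken for a name from the list of things; names that differ only in an ending like _2 or _b are one class to them, and where a whole thing is asked for, a point or a joint stands for the part that bears it (a point fixed in the world has none). Each returns a list of dicts, best first, with "conf" (0 to 1); they miss things now and then, are a little off and sometimes report something else, mostly with a low value. They report only what shows in the picture. A call takes as long as a camera call.
- regions_of(camera, name): "region" (480x640 bool, what is visible of it).
- place_of(camera, name): "location" ([x, y, z] in mm, in world coordinates, good to about 4 mm: a listed point, or the origin of a listed thing).
The state is a dict: "t": time; "qpos": joint angles; "qvel": joint speeds; "joint_torque": joint torques, N m; "ee_pos": TCP position; "orientation": TCP orientation; "ft_force": force on the tool from outside, world axes, zero at the start; "moment": the same for the moment, N m; "width": finger opening in mm.
Only numpy, scipy, OpenCV 4.12 (cv2) and the standard library are available. Lean on these libraries where they do the work, as an engineer would, in place of code of your own. Each camera call takes 0.05 s, during which the arm holds its last target.

## Working session

There is one attempt and no reset: what is moved stays moved. The work goes in short steps, Python scripts to look and compute and a tool call to move; the robot and the scene stay as the last step left them, time stands still between calls to the robot, and variables do not carry over. Pictures are saved under pics/ and viewed, and the job is handed in when it is done.

Besides the shell and the picture viewer there is one more tool, called after ">>>" as a command line: name --pt "numbers of a row" for each row, then --argument value for the rest. move_arm: Moves the arm, as the interface text tells. Its arguments: {"type":"object","properties":{"deltas":{"type":"array","items":{"type":"array","items":{"type":"number"}}}},"required":["deltas"]}

```bash
mkdir -p pics; ls
python3 - <<'E'
from workcell import *
import cv2
print(get_obs())
for c in ["scene","top"]:
    cv2.imwrite(f"pics/{c}0.png",get_image(c))
    k=calibration(c);print(k)
    for n in ["bar","rack","pot","stand","pointer","tin","socket","magnet","offcut","can","hammer"]:
        print(c,n,[(round(d["conf"],2),[round(float(v)) for v in d["location"]]) for d in place_of(c,n)][:3])
E
```

```text
pics
{'t': 0.0, 'qpos': array([-1.15102530e+00,  4.23825154e-01,  1.63069905e+00, -3.15193278e-06,
        1.08859426e+00, -1.90314097e-02]), 'qvel': array([ 2.56012321e-05, -1.51974644e-03, -8.57582576e-04,  2.08491569e-03,
        2.15242752e-03,  1.74724297e-03]), 'joint_torque': array([-1.77763544e-03, -5.44632232e+01, -2.73669183e+01,  6.44600973e-02,
        2.27582606e-02, -1.22029910e-04]), 'ee_pos': array([ 265.31921919, -565.29226456,  235.90792076]), 'orientation': array([-3.06482279e+00, -6.83429582e-01,  4.81094748e-04]), 'ft_force': array([ 0.0335982 ,  0.3533286 , -0.37893148]), 'moment': array([ 0.00565104, -0.0597815 ,  0.00453273]), 'width': 88.05740999084485}
{'intrinsics': array([[501.28200497,   0.        , 324.83597   ],
       [  0.        , 501.28200497, 231.19901901],
       [  0.        ,   0.        ,   1.        ]]), 'world_to_cam': array([[-7.83926433e-01,  6.20840883e-01,  3.99307716e-03,
         4.43906790e+02],
       [ 4.31502110e-01,  5.49452967e-01, -7.15477020e-01,
        -2.17512434e+02],
       [-4.46391393e-01, -5.59158327e-01, -6.98624856e-01
[... 909 characters left out ...]
8448e+02],
       [ 1.50394794e-01, -2.33788285e-03, -9.88623255e-01,
         1.29738913e+03],
       [ 0.00000000e+00,  0.00000000e+00,  0.00000000e+00,
         1.00000000e+00]])}
top bar [(0.7, [591, 283, 2]), (0.47, [421, 244, 14])]
top rack [(0.87, [419, 248, 1]), (0.29, [631, -31, 88])]
top pot [(0.88, [592, 280, -1])]
top stand [(0.88, [563, -80, -1]), (0.38, [741, 299, 4])]
top pointer [(0.64, [436, 23, 32])]
top tin [(0.68, [630, -34, 86])]
top socket [(0.61, [496, -123, 72]), (0.2, [512, 460, 3])]
top magnet [(0.86, [739, 298, 2]), (0.67, [497, -121, 73])]
top offcut [(0.83, [762, 25, -4])]
top can [(0.91, [512, 457, 3]), (0.52, [561, -77, -2])]
top hammer [(0.63, [511, -460, 3])]
```

View pics/scene0.png

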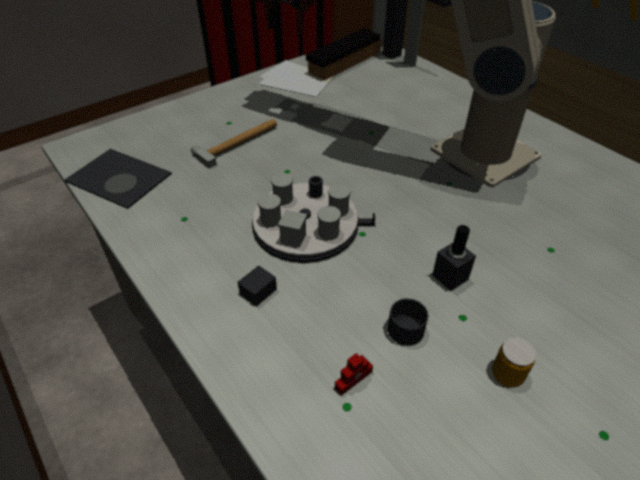

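View pics/top0.png

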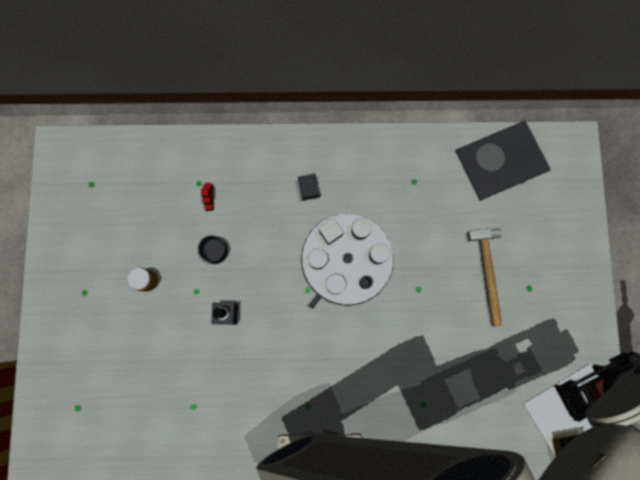

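The scene view shows the bar in its block at about (455,255) and the pot at (408,320). The carousel is centred at (305,220), with the socket at (316,187), the square tin at (292,228) and the pointer at (368,218). Both cameras agree with the networks' positions. I'll refine the key points by overlay.

```bash
cat > h.py <<'E'
from workcell import *
import numpy as np, cv2
from scipy.spatial.transform import Rotation as Ro
def proj(c,P):
    k=calibration(c);P=np.atleast_2d(np.array(P,float))
    q=P@k["world_to_cam"][:3,:3].T+k["world_to_cam"][:3,3]
    u=q@k["intrinsics"].T
    return u[:,:2]/u[:,2:]
def circ(x,y,z,r,n=60):
    a=np.linspace(0,2*np.pi,n);return np.c_[x+r*np.cos(a),y+r*np.sin(a),0*a+z]
def draw(im,c,polys,x0,y0,w,h,s,name):
    cr=cv2.resize(im[y0:y0+h,x0:x0+w],None,fx=s,fy=s,interpolation=cv2.INTER_CUBIC)
    cr=np.clip(cr.astype(float)*1.5,0,255).astype(np.uint8)
    for P,col in polys:
        p=((proj(c,P)-[x0,y0]+.5)*s).astype(np.int32)
        cv2.polylines(cr,[p.reshape(-1,1,2)],False,col,1)
    cv2.imwrite(name,cr)
def go(x,y,z,yaw,pos=None):
    "tool deltas from measured pose to target"
    o=get_obs();R=Ro.from_rotvec(o["orientation"]).as_matrix()
    d=R.T@(np.array([x,y,z])-o["ee_pos"])/1000
    cy=np.arctan2(R[1,0],R[0,0])
    print("t",round(o["t"],2),"pos",o["ee_pos"].round(1),"yaw",round(cy,3),"delta",d.round(4),"roll",round(cy-yaw,3),"F",o["ft_force"].round(1),"w",round(o["width"],1))
E
cat > ov.py <<'E'
from h import *
import sys
st=(563.5,-81); ta=np.arctan2(-33.5-st[1],629-st[0]); pa=np.arctan2(21-st[1],435.5-st[0])
print(np.degrees([ta,pa]))
G=(0,255,0);R=(0,0,255);Y=(0,255,255)
polys=[(circ(*st,28,122),G),(circ(*st,0,125),Y)]
for k in range(6):
    a=ta+k*np.pi/3;x=st[0]+80*np.cos(a);y=st[1]+80*np.sin(a)
    if k==3: polys+=[(circ(x,y,73,17),R),(circ(x,y,73,11),R)];print("sock",x,y)
    elif k: polys.append((circ(x,y,88,25.5),G))
    else: 
        polys.append(([(x+24.5*1.414*np.cos(a+np.pi/4+j*np.pi/2),y+24.5*1.414*np.sin(a+np.pi/4+j*np.pi/2),88) for j in range(5)],R))
p=np.array([np.cos(pa),np.sin(pa)]);n=np.array([-p[1],p[0]])
polys.append(([(*(np.array(st)+160*p+8*n),30),(*(np.array(st)+160*p-8*n),30)],R))
rk=(419,248);pt=(591.5,281)
polys2=[(circ(*pt,55,36),G),(circ(*pt,0,36),Y),(circ(*rk,75,17),Y),(circ(*rk,145,13),R),([(rk[0]+a,rk[1]+b,75) for a,b in [(-27.5,-27.5),(27.5,-27.5),(27.5,27.5),(-27.5,27.5),(-27.5,-27.5)]],G)]
t=get_image("top");s=get_image("scene")
draw(t,"top",polys,290,200,120,120,5,"pics/a1.png")
draw(s,"scene",polys,240,160,150,110,5,"pics/a2.png")
draw(t,"top",polys2,180,220,80,120,5,"pics/a3.png")
draw(s,"scene",polys2,375,210,120,140,4,"pics/a4.png")
E
python3 ov.py
```

```text
[ 35.94927832 141.4495347 ]
sock 498.7370383815989 -127.9655065171611
```

View pics/a1.png

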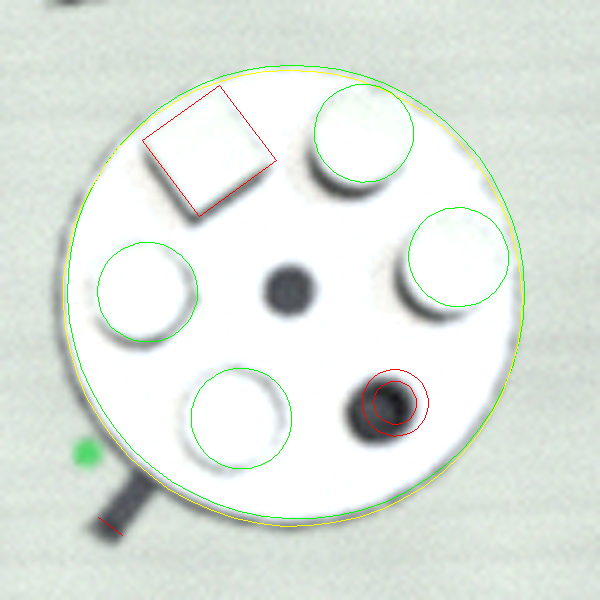

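View pics/a2.png

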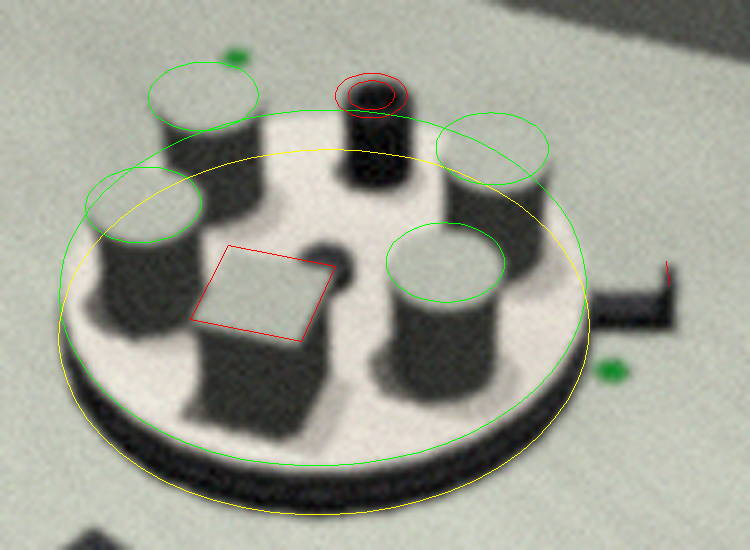

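View pics/a3.png

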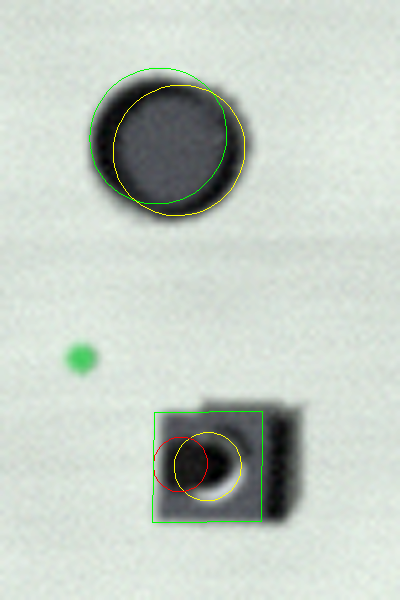

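View pics/a4.png

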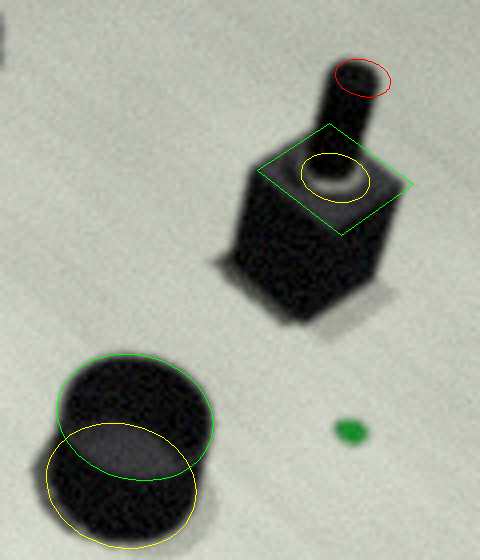

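The overlays agree to within 2–3 mm. The block and bar look best at about (421,246). Moving towards the bar now.

```bash
python3 -c "
from h import *
go(430,-200,237,1.571)"
```

```text
t 1.3 pos [ 265.5 -565.8  236.7] yaw 0.439 delta [ 3.043e-01 -2.612e-01 -3.000e-04] roll -1.132 F [-0.  -0.6  0.3] w 87.6
```

>>> move_arm --pt "0 0.03 -0.026 0 -0.113" --pt "0 0.06 -0.052 0 -0.226" --pt "0 0.09 -0.078 0 -0.339" --pt "0 0.12 -0.104 0 -0.452" --pt "0 0.15 -0.13 0 -0.565"

```text
t: 1.72
ee_pos: [346.4, -382.7, 236.8]
orientation: [2.75, 1.518, 0.0]
ft_force: [0.4, -0.6, -0.4]
width: 87.6
```

```bash
python3 -c "
from h import *
go(430,-200,237,1.571)"
```

```text
t 1.72 pos [ 346.4 -382.7  236.8] yaw 1.009 delta [ 0.1992 -0.0267 -0.0002] roll -0.562 F [ 0.4 -0.6 -0.4] w 87.6
```

>>> move_arm --pt "0 0.04 -0.005 0 -0.114" --pt "0 0.08 -0.011 0 -0.228" --pt "0 0.12 -0.016 0 -0.342" --pt "0 0.16 -0.021 0 -0.456" --pt "0 0.199 -0.027 0 -0.567"

```text
t: 2.13
ee_pos: [430.9, -200.2, 237.0]
orientation: [2.215, 2.227, 0.0]
ft_force: [1.4, -0.4, -0.4]
width: 87.6
```

```bash
python3 -c "
from h import *
go(421,246,200,1.571)"
```

```text
t 2.13 pos [ 430.9 -200.2  237. ] yaw 1.576 delta [ 0.4463 -0.0075  0.0368] roll 0.005 F [ 1.4 -0.4 -0.4] w 87.6
```

>>> move_arm --pt "0 0.04 0 0 0.005" --pt "0 0.08 -0.002 0 0.005" --pt "0 0.12 -0.003 0 0.005" --pt "0 0.16 -0.004 0 0.005" --pt "0 0.2 -0.005 0 0.005"

```text
t: 2.55
ee_pos: [424.9, -0.2, 237.0]
orientation: [2.227, 2.215, 0.001]
ft_force: [0.9, 0.6, -0.0]
width: 87.9
```

>>> move_arm --pt "0 0.04 0 0 0" --pt "0 0.08 -0.001 0 0" --pt "0 0.12 -0.002 0 0" --pt "0 0.16 -0.003 0 0" --pt "0 0.2 -0.004 0 0"

```text
t: 2.97
ee_pos: [421.8, 200.1, 237.0]
orientation: [2.227, 2.216, 0.001]
ft_force: [1.2, -0.8, 0.2]
width: 88.1
```

>>> move_arm --pt "0 0.03 0 0.01 0" --pt "0 0.046 0 0.025 0" --pt "0 0.046 0 0.03 0" --pt "0 0.046 0 0.03 0"

```text
t: 3.3
ee_pos: [421.4, 244.1, 205.4]
orientation: [-2.224, -2.218, 0.005]
ft_force: [-0.4, -0.8, 0.0]
width: 87.4
```

```bash
python3 -c "
from h import *
go(421,246,113,1.571)
for c in ['top','scene']:
  im=get_image(c)
  p=proj(c,[421,246,145])[0].astype(int);x0=max(0,p[0]-70);y0=max(0,p[1]-70)
  draw(im,c,[(circ(421,246,145,13),(0,0,255)),(circ(423,244,145,13),(0,255,0))],x0,y0,140,140,4,f'pics/b_{c}.png')
for c in ['top','scene']: print([ (d['conf'],d['location']) for d in place_of(c,'bar')])
"
```

```text
t 3.3 pos [421.4 244.1 205.4] yaw 1.568 delta [ 0.0021 -0.0001  0.0924] roll -0.003 F [-0.4 -0.8  0. ] w 87.4
[(0.41, [421.4, 239.5, 12.2])]
[(0.59, [496.3, -119.4, 72.8])]
```

View pics/b_top.png

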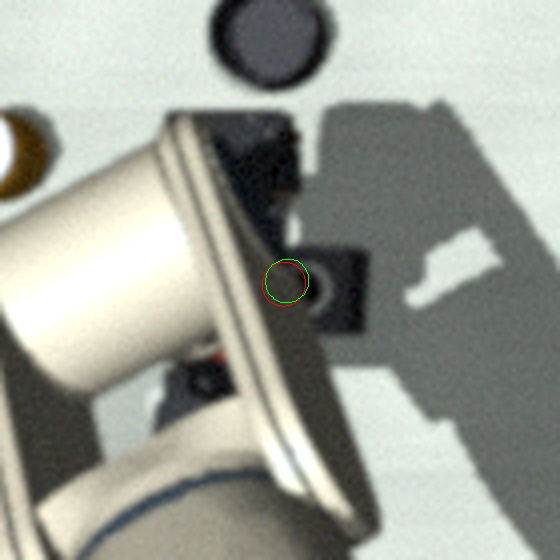

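View pics/b_scene.png

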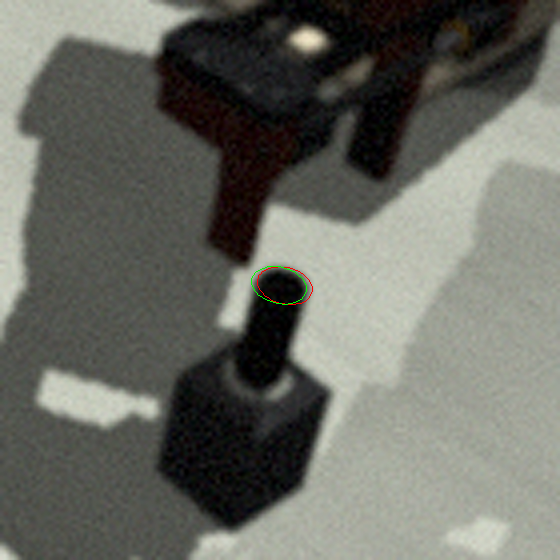

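Scene view: the bar top at (280,286) sits on the overlay for (423,244), between the open fingers. Descending and gripping.

>>> move_arm --pt "0 0 0.001 0.03 0" --pt "0 0 0.001 0.06 0" --pt "0 0 0.001 0.092 0" --pt "0 0 0.001 0.092 0"

```text
t: 3.83
ee_pos: [421.0, 241.5, 111.0]
orientation: [-2.227, -2.213, 0.011]
ft_force: [-1.7, -0.4, -1.5]
width: 87.3
```

>>> move_arm --pt "255 0 0 0 0" --pt "255 0 0 0 0" --pt "255 0 0 0 0" --pt "255 0 0 0 0" --pt "255 0 0 0 0"

```text
t: 4.25
ee_pos: [424.3, 244.4, 116.2]
orientation: [2.227, 2.215, 0.004]
ft_force: [-0.7, -0.6, 0.1]
width: 58.0
```

>>> move_arm --pt "255 0 0 0 0" --pt "255 0 0 0 0" --pt "255 0 0 0 0" --pt "255 0 0 0 0" --pt "255 0 0 0 0"

```text
t: 4.67
ee_pos: [423.2, 244.0, 114.6]
orientation: [-2.227, -2.216, 0.001]
ft_force: [-0.1, -0.6, 1.6]
width: 25.3
```

>>> move_arm --pt "255 0 0 -0.015 0" --pt "255 0 0 -0.035 0" --pt "255 0 0 -0.06 0" --pt "255 0 0 -0.09 0" --pt "255 0 0 -0.12 0"

```text
t: 5.08
ee_pos: [422.8, 243.7, 235.3]
orientation: [-2.227, -2.216, 0.003]
ft_force: [0.2, 0.2, -0.6]
width: 25.4
```

>>> move_arm --pt "255 0 0 0 0" --pt "255 0 0 0 0"

```text
t: 5.25
ee_pos: [424.2, 244.4, 235.9]
orientation: [2.226, 2.215, 0.005]
ft_force: [-0.4, -0.1, -2.3]
width: 25.6
```

```bash
cat > look.py <<'E'
from h import *
import sys
tag=sys.argv[1]; ox,oy=map(float,sys.argv[2:4])
o=get_obs();x,y,z=o["ee_pos"];R=Ro.from_rotvec(o["orientation"]).as_matrix()
ax=-R[:,2]; p0=o["ee_pos"]-103*ax+np.array([ox,oy,0])
go(593,280,z,1.571)
print("tip est",p0.round(1))
def ring(h,r): 
    P=circ(0,0,0,r); P[:,2]=h; return P@np.c_[R[:,0],-R[:,1],ax].T+p0
polys=[(ring(0,6),(0,0,255)),(ring(65,17),(0,255,0)),(ring(71,13),(0,255,255))]
for c in ["scene","top"]:
    im=get_image(c);p=proj(c,p0)[0].astype(int);a=min(max(0,p[0]-70),500);b=min(max(0,p[1]-75),340)
    draw(im,c,polys,a,b,140,140,4,f"pics/{tag}_{c}.png"); print(c,a,b)
E
python3 look.py c 0 0
```

```text
t 5.25 pos [424.2 244.4 235.9] yaw 1.566 delta [0.0364 0.1687 0.0006] roll -0.005 F [-0.4 -0.1 -2.3] w 25.6
tip est [424.5 244.6 132.9]
scene 390 158
top 148 235
```

View pics/c_scene.png

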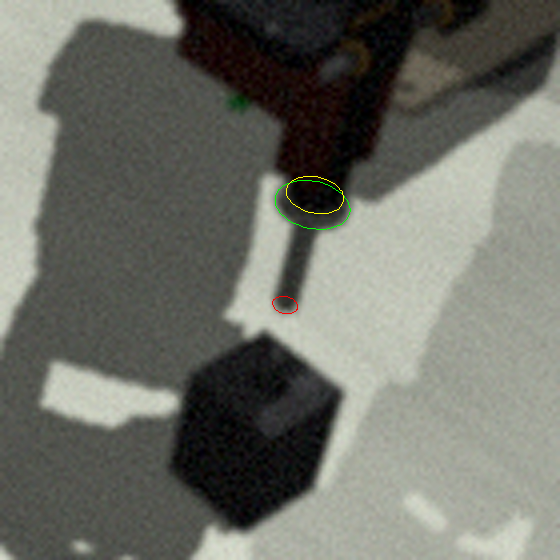

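View pics/c_top.png

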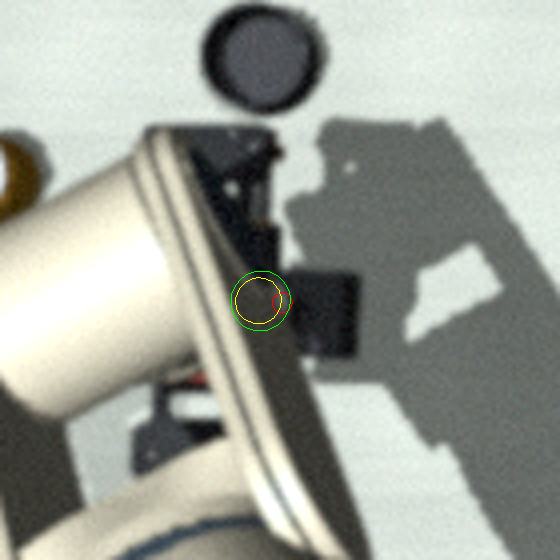

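The bar is held straight and matches the overlay, with the tip at (285,304) in the crop. Next: the pot.

>>> move_arm --pt "255 0.007 0.03 0 -0.005" --pt "255 0.015 0.068 0 -0.005" --pt "255 0.023 0.106 0 -0.005" --pt "255 0.031 0.144 0 -0.005" --pt "255 0.036 0.167 0 -0.005"

```text
t: 5.77
ee_pos: [593.1, 279.3, 232.1]
orientation: [-2.222, -2.221, 0.003]
ft_force: [-0.0, -0.0, -1.5]
width: 25.7
```

>>> move_arm --pt "255 0 0 0.02 0" --pt "255 0 0 0.04 0" --pt "255 0 0 0.04 0" --pt "255 0 0 0.04 0"

```text
t: 6.1
ee_pos: [588.8, 278.3, 191.5]
orientation: [-2.22, -2.22, 0.009]
ft_force: [-0.7, 0.5, -0.3]
width: 25.5
```

```bash
python3 look.py d 0 0
```

```text
t 6.1 pos [588.8 278.3 191.5] yaw 1.571 delta [ 0.0017  0.0042 -0.    ] roll -0.0 F [-0.7  0.5 -0.3] w 25.5
tip est [588.2 278.1  88.5]
scene 340 225
top 139 171
```

View pics/d_scene.png

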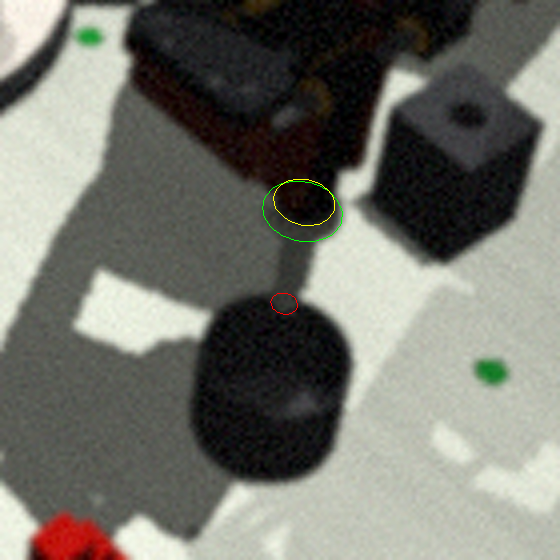

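Tip at (285,303), above the pot mouth and well centred. Dipping.

>>> move_arm --pt "255 0 0 0.015 0" --pt "255 0 0 0.035 0" --pt "255 0 0 0.055 0" --pt "255 0 0 0.065 0" --pt "255 0 0 0.065 0"

```text
t: 6.62
ee_pos: [589.5, 278.8, 128.3]
orientation: [-2.221, -2.221, 0.004]
ft_force: [-1.1, -0.1, -1.1]
width: 25.5
```

>>> move_arm --pt "255 0 0 0 0" --pt "255 0 0 0 0" --pt "255 0 0 0 0" --pt "255 0 0 0 0"

```text
t: 6.95
ee_pos: [591.3, 279.5, 131.0]
orientation: [2.221, 2.221, 0.003]
ft_force: [-0.4, 0.0, -2.3]
width: 25.7
```

```bash
python3 look.py e 0 0; python3 -c "
from h import *
print([(d['conf'],d['location']) for d in place_of('scene','pot')])"
```

```text
t 6.95 pos [591.3 279.5 131. ] yaw 1.571 delta [0.0005 0.0017 0.    ] roll -0.0 F [-0.4  0.  -2.3] w 25.7
tip est [591.5 279.6  28. ]
scene 335 246
top 143 173
[(0.79, [591.0, 281.0, -2.8])]
```

View pics/e_scene.png

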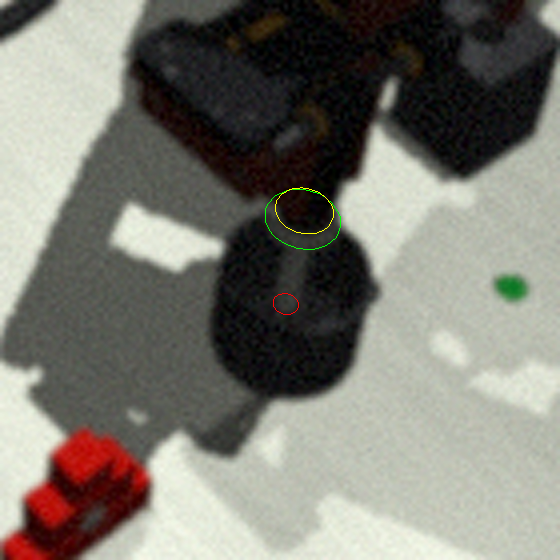

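Tip is in the pot 27 mm below the rim, held, with no side force. Lifting and moving to the socket.

>>> move_arm --pt "255 0 0 -0.02 0" --pt "255 0 0 -0.045 0" --pt "255 0 0 -0.07 0" --pt "255 0 0 -0.095 0" --pt "255 0 0 -0.115 0"

```text
t: 7.52
ee_pos: [591.0, 279.4, 246.9]
orientation: [2.221, 2.221, 0.003]
ft_force: [0.7, 1.1, -1.6]
width: 25.5
```

>>> move_arm --pt "255 -0.025 -0.006 0 0" --pt "255 -0.06 -0.014 0 0" --pt "255 -0.098 -0.022 0 0" --pt "255 -0.136 -0.031 0 0" --pt "255 -0.174 -0.04 0 0"

```text
t: 7.93
ee_pos: [549.9, 103.8, 244.9]
orientation: [2.22, 2.222, 0.001]
ft_force: [0.5, -0.2, -1.7]
width: 25.7
```

>>> move_arm --pt "255 -0.038 -0.009 0 0" --pt "255 -0.076 -0.018 0 0" --pt "255 -0.114 -0.027 0 0" --pt "255 -0.152 -0.036 0 0" --pt "255 -0.185 -0.045 0 0"

```text
t: 8.35
ee_pos: [504.9, -81.9, 245.1]
orientation: [2.221, 2.221, 0.0]
ft_force: [0.9, -0.9, -0.8]
width: 25.4
```

>>> move_arm --pt "255 -0.02 -0.005 0 0" --pt "255 -0.044 -0.008 0 0" --pt "255 -0.044 -0.008 0 0" --pt "255 -0.044 -0.008 0 0"

```text
t: 8.68
ee_pos: [497.5, -124.7, 244.9]
orientation: [2.224, 2.218, 0.001]
ft_force: [0.1, 0.4, -1.7]
width: 25.9
```

```bash
python3 look.py f 0 0; python3 -c "
from h import *
go(498.5,-124,213,1.571)
for c in ['top','scene']:
  for n in ['socket','tin','stand']: print(c,n,[(d['conf'],d['location'].round() if hasattr(d['location'],'round') else d['location']) for d in place_of(c,n)][:2])"
```

```text
t 8.68 pos [ 497.5 -124.7  244.9] yaw 1.568 delta [4.049e-01 9.440e-02 1.000e-04] roll -0.003 F [ 0.1  0.4 -1.7] w 25.9
tip est [ 497.6 -124.7  141.9]
scene 244 80
top 300 203
t 8.78 pos [ 497.7 -123.3  244.8] yaw 1.571 delta [-0.0007  0.0008  0.0318] roll -0.0 F [-0.1  0.2 -1.1] w 25.6
top socket [(0.55, [737.2, 300.2, 3.2])]
top tin [(0.57, [628.5, -33.2, 85.1]), (0.28, [565.5, -74.6, 0.8])]
top stand []
scene socket [(0.66, [498.6, -118.8, 71.3])]
scene tin [(0.61, [630.2, -32.7, 91.6])]
scene stand [(0.93, [562.5, -81.6, 0.8])]
```

View pics/f_scene.png

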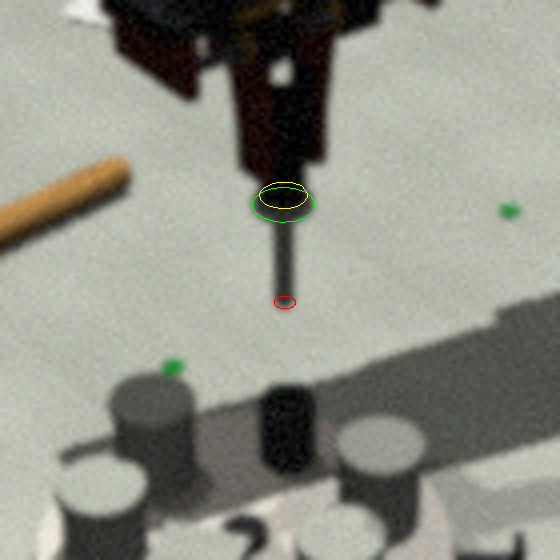

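View pics/f_top.png

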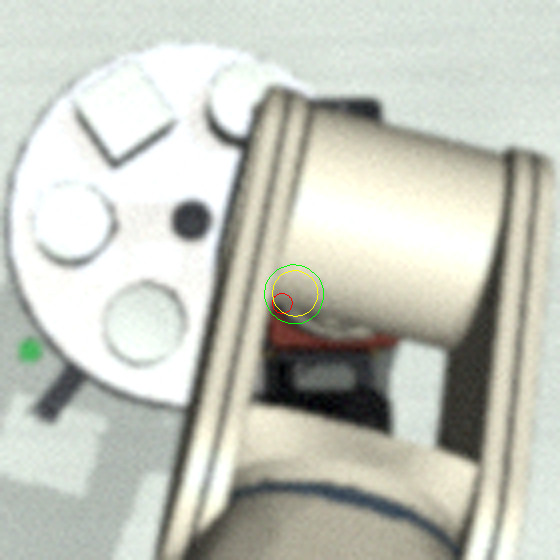

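```bash
cat >> h.py <<'E'
def back(c,u,v,z):
    k=calibration(c);W=np.linalg.inv(k["world_to_cam"]);r=W[:3,:3]@np.linalg.inv(k["intrinsics"])@[u,v,1];C=W[:3,3]
    return C+r*(z-C[2])/r[2]
E
python3 - <<'E'
from h import *
print(back("scene",315.7,179.5,73).round(1),back("top",368.9,280.3,73).round(1))
t=cv2.imread("pics/top0.png");s=get_image("scene")
cv2.imwrite("pics/g_top.png",np.clip(cv2.resize(t[265:300,350:385],None,fx=14,fy=14,interpolation=cv2.INTER_CUBIC)*3.0,0,255).astype(np.uint8))
cv2.imwrite("pics/g_scene.png",np.clip(cv2.resize(s[165:205,295:335],None,fx=14,fy=14,interpolation=cv2.INTER_CUBIC)*3.0,0,255).astype(np.uint8))
E
```

```text
[ 497.3 -122.3   73. ] [ 498.1 -128.8   73. ]
```

View pics/g_top.png

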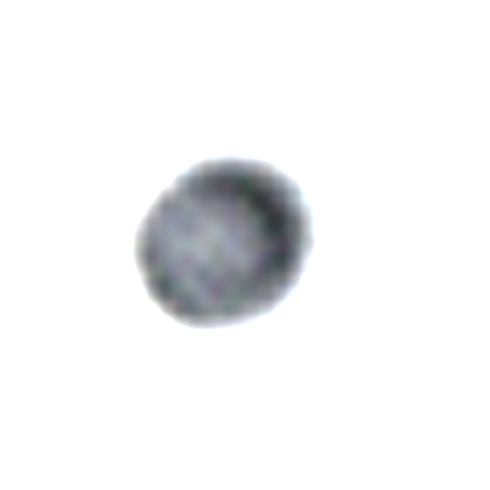

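View pics/g_scene.png

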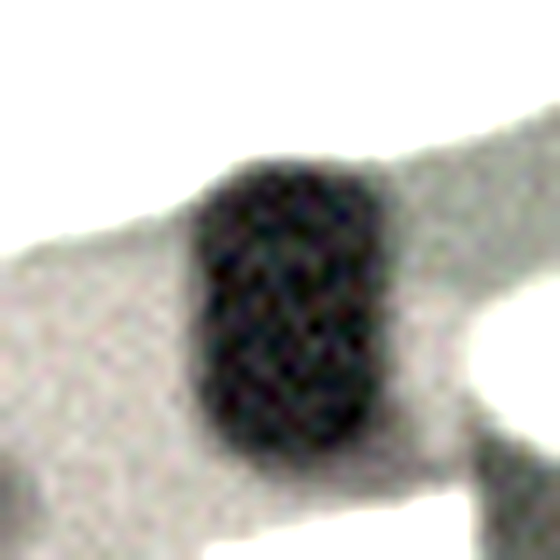

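Run:
```python
from h import *
from scipy.optimize import minimize,least_squares
s=get_image("scene").astype(float)
g=cv2.cvtColor(s.astype(np.uint8),cv2.COLOR_BGR2GRAY).astype(float)
# edge of dark tube
for r in range(172,203,2): print(r,g[r,304:328].astype(int))
def f(p,ut,vt,vb):
    a=proj("scene",circ(p[0],p[1],73,17)); b=proj("scene",circ(p[0],p[1],28,17))
    return [(a[:,0].min()+a[:,0].max())/2-ut, a[:,1].min()-vt, b[:,1].max()-vb]
for v in [(315.5,176.3,197),]:
    r=least_squares(f,[498,-124],args=v); print(r.x,r.fun)
    a=proj("scene",circ(*r.x,73,17)); print(a.min(0),a.max(0))
```

```text
172 [125 125 124 120 123 125 126 124 123 126 125 123 125 127 128 127 126 127
 127 127 124 123 124 127]
174 [125 123 127 120 124 124 130 122 119 123 124 117 120 115 121 123 123 123
 120 120 113 106 105  98]
176 [122 124 123 122 124 117 113  90  73  63  54  51  51  55  58  69  70  72
  70  72  66  59  56  57]
178 [124 120 113 107  94  75  46  29  18  11  14  13  12  15  13  21  21  33
  36  47  52  59  58  57]
180 [88 76 69 59 43 27 17  5 13 16 12  7  4  6  1 13 14 21 36 45 53 56 56 57]
182 [55 58 61 53 35 23 21 12 13 10 11  6  3 13 14  5 11 14 27 45 52 55 49 55]
184 [61 69 67 61 45 21 17  6 17 10 15 14 14 16 12 13 17 14 32 43 54 57 53 56]
186 [67 68 68 62 49 29 12  6 10 10 12 17 12 12 10 12 15 14 33 52 58 68 66 63]
188 [65 64 71 61 46 34 15 14 11  9 13 11 13 10 13  9  7 22 38 56 67 69 68 68]
190 [69 69 70 64 45 29 16 13 15 12  8 13 11  9 11 13 10 17 31 58 67 70 72 74]
192 [70 67 67 65 50 32 15  9 18 15 13 11 14 15 12  5  1 15 29 52 62 66 69 66]
194 [68 67 67 68 53 39 21 16  4 14  7 10 12  8 18 11  8 13 25 42 53 58 65 67]
196 [66 68 66 71 61 49 37 25 24 16 13  9 16  7 14 12 20 28 36 41 45 57 61 60]
198 [64 70 62 65 74 67 63 63 52 35 36 29 24 32 31 36 41 42 43 41 41 47 48 50]
200 [66 72 65 67 65 70 68 63 65 68 58 54 55 49 51 54 55 54 54 59 73 82 79 91]
202 [ 71  68  66  67  69  65  67  70  67  71  75  76  79  95 101  96 106 113
 111 114 118 126 123 110]
[ 497.17304357 -123.29735403] [ 4.20327573e-04 -1.47409532e+00  1.40630949e+00]
[308.31992994 174.82590468] [322.68091071 183.78904984]
```

Run:
```python
from h import *
t=cv2.cvtColor(cv2.imread("pics/top0.png"),cv2.COLOR_BGR2GRAY)
print(range(354,380))
for r in range(270,294): print(r,' '.join('%3d'%v for v in t[r,354:380]))
for p in [(497.2,-123.3),(498.5,-127)]:
  for z,r in [(73,17),(73,11),(28,17)]:
    a=proj("top",circ(*p,z,r)); print(p,z,r,a.min(0).round(1),a.max(0).round(1))
```

```text
range(354, 380)
270 174 177 174 175 175 177 175 174 174 179 175 173 177 174 174 173 176 176 176 176 177 173 177 176 177 176
271 178 175 174 177 175 177 174 175 174 175 180 177 174 175 179 177 178 177 175 175 175 174 175 176 176 175
272 176 176 177 176 176 178 178 179 175 177 177 177 175 173 176 176 175 176 176 176 175 175 176 174 177 174
273 177 176 178 177 174 176 177 174 177 175 175 174 180 174 176 175 174 178 179 175 178 175 176 178 176 175
274 177 175 176 172 176 176 178 177 175 170 164 164 160 157 163 168 173 174 175 175 178 176 175 175 178 177
275 177 176 176 178 176 175 175 171 162 149 127 115 115 119 123 135 153 167 173 175 178 174 177 176 174 175
276 175 175 173 174 176 176 170 153 134 104  79  71  65  70  77  93 118 141 165 173 179 176 173 175 173 175
277 176 175 175 175 174 167 153 124  90  63  48  38  35  38  45  59  81 112 151 168 174 175 177 176 174 175
278 178 177 175 173 172 156 127  89  66  45  37  31  28  23  27  37  54  82 129 159 174 175 175 177 176 176
279 175 172 175 173 164 136 100  59  49  50  43  42  36  33  19  26  42  70 102 145 169 175 178 176 174 174
280 
[... 1101 characters left out ...]
74 176 177 172 173 173 172 172 173 173 174 175 178 176 177 178 177 176 175 167 154
291 177 176 175 177 174 178 176 175 175 177 174 178 177 176 175 175 176 178 176 174 176 176 174 168 149 135
292 178 176 175 175 178 174 175 177 176 175 174 177 177 175 174 175 175 178 174 177 173 176 168 150 130 119
293 172 174 179 177 174 175 177 178 175 179 174 176 175 174 177 177 177 177 173 173 176 168 147 124 113 124
(497.2, -123.3) 73 17 [360.1 274.1] [373.4 287.3]
(497.2, -123.3) 73 11 [362.5 276.4] [371.1 285. ]
(497.2, -123.3) 28 17 [358.7 275.6] [371.5 288.4]
(498.5, -127) 73 17 [361.6 273.5] [374.8 286.8]
(498.5, -127) 73 11 [363.9 275.9] [372.5 284.5]
(498.5, -127) 28 17 [360.1 275.1] [372.9 287.9]
```

Both cameras put the socket mouth at about (497,-123), which is under the tip. Descending to just above the mouth.

>>> move_arm --pt "255 0 -0.001 0.02 0" --pt "255 0 -0.001 0.04 0" --pt "255 0 -0.001 0.058 0" --pt "255 0 -0.001 0.058 0" --pt "255 0 -0.001 0.058 0"

```text
t: 9.6
ee_pos: [496.1, -123.6, 186.2]
orientation: [-2.22, -2.22, 0.002]
ft_force: [-0.5, 0.5, -0.9]
width: 25.3
```

```bash
for i in 1 2 3; do python3 look.py h$i 0 0; done
```

```text
t 9.6 pos [ 496.1 -123.6  186.2] yaw 1.571 delta [0.4035 0.0969 0.    ] roll -0.0 F [-0.5  0.5 -0.9] w 25.3
tip est [ 495.9 -123.5   83.2]
scene 245 100
top 297 205
t 9.7 pos [ 497.3 -123.9  187.6] yaw 1.571 delta [ 0.4039  0.0957 -0.    ] roll -0.0 F [ 0.4 -0.1 -1.5] w 25.7
tip est [ 497.5 -124.    84.6]
scene 245 100
top 297 205
t 9.8 pos [ 497.5 -124.   187.9] yaw 1.571 delta [ 0.404   0.0955 -0.    ] roll -0.0 F [ 0.1 -0.6 -0. ] w 25.5
tip est [ 497.7 -124.1   84.9]
scene 245 100
top 297 205
```

View pics/h3_scene.png

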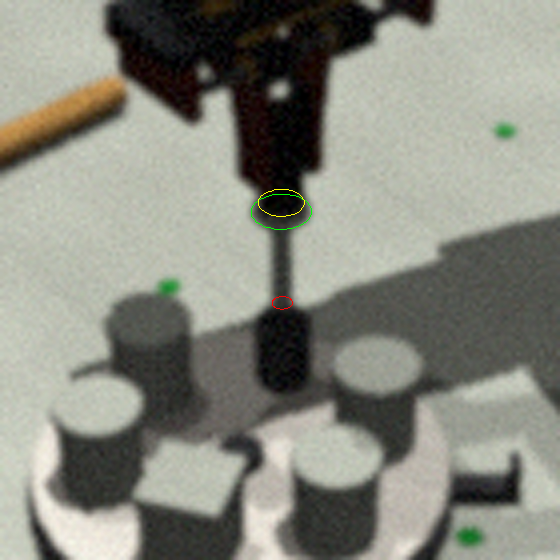

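The tip at (282,302) is lined up over the tube at (284,320). Lowering gently while watching the force.

>>> move_arm --pt "255 0.001 0 0.006 0" --pt "255 0.001 0 0.012 0" --pt "255 0.001 0 0.016 0" --pt "255 0.001 0 0.02 0" --pt "255 0.001 0 0.02 0"

```text
t: 10.32
ee_pos: [495.9, -122.6, 165.5]
orientation: [-2.22, -2.22, 0.002]
ft_force: [-0.2, -0.2, -2.0]
width: 25.7
```

>>> move_arm --pt "255 0 0 0 0" --pt "255 0 0 0 0"

```text
t: 10.48
ee_pos: [496.7, -122.8, 166.6]
orientation: [-2.221, -2.221, 0.0]
ft_force: [0.8, 0.3, -0.4]
width: 25.6
```

No contact, so it has entered. Going deeper.

>>> move_arm --pt "255 0 0 0.006 0" --pt "255 0 0 0.012 0" --pt "255 0 0 0.018 0" --pt "255 0 0 0.023 0" --pt "255 0 0 0.023 0"

```text
t: 10.9
ee_pos: [495.8, -122.6, 142.3]
orientation: [-2.22, -2.22, 0.002]
ft_force: [1.0, 0.0, -1.3]
width: 25.4
```

```bash
for i in 1 2; do python3 look.py i$i 0 0; done
```

```text
t 10.9 pos [ 495.8 -122.6  142.3] yaw 1.571 delta [0.4026 0.0972 0.    ] roll -0.0 F [ 1.   0.  -1.3] w 25.4
tip est [ 495.5 -122.5   39.3]
scene 246 115
top 295 207
t 11.0 pos [ 496.4 -122.8  143.3] yaw 1.571 delta [0.4028 0.0966 0.    ] roll -0.0 F [-0.1 -0.2 -1.2] w 25.4
tip est [ 496.3 -122.7   40.3]
scene 246 114
top 295 206
```

View pics/i2_scene.png

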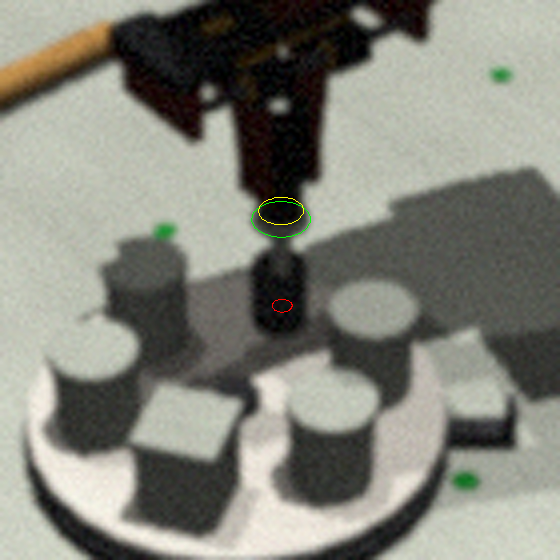

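The bar is about 33 mm deep in the socket with no side load. Planning the arc.

Run:
```python
import numpy as np
f=lambda t:np.array([563.5+80*np.cos(np.radians(t)),-81+80*np.sin(np.radians(t))])
print(f(212.1))
s=f(212.1)
for c in range(5):
    b=f(212.1+20*c)
    print(c,[[round(float(v)/1000,4) for v in (f(212.1+20*c+4*k)-b)[::-1]] for k in range(1,6)])
```

```text
[ 495.73024629 -123.51188636]
0 [[-0.0046, 0.0031], [-0.009, 0.0066], [-0.0132, 0.0103], [-0.017, 0.0143], [-0.0206, 0.0186]]
1 [[-0.0033, 0.0045], [-0.0062, 0.0093], [-0.0088, 0.0142], [-0.0111, 0.0193], [-0.013, 0.0246]]
2 [[-0.0015, 0.0054], [-0.0027, 0.0108], [-0.0034, 0.0164], [-0.0038, 0.0219], [-0.0038, 0.0275]]
3 [[0.0004, 0.0056], [0.0012, 0.0111], [0.0024, 0.0166], [0.0039, 0.0219], [0.0058, 0.0272]]
4 [[0.0023, 0.0051], [0.0049, 0.01], [0.0079, 0.0148], [0.0112, 0.0193], [0.0148, 0.0235]]
```

>>> move_arm --pt "255 -0.004 0.003 0 0" --pt "255 -0.009 0.0065 0 0" --pt "255 -0.013 0.01 0 0" --pt "255 -0.017 0.014 0 0" --pt "255 -0.0205 0.0185 0 0"

```text
t: 11.52
ee_pos: [515.6, -143.9, 143.7]
orientation: [-2.222, -2.221, -0.0]
ft_force: [-1.4, 1.4, -1.4]
width: 25.2
```

```bash
cat > st.py <<'E'
from h import *
import sys
go(563.5,-161,143,1.571)
T=[];S=[]
for c in ["scene","top"]:
    im=get_image(c)
    for d in place_of(c,"tin")[:2]: print(c,"tin",round(d["conf"],2),np.round(d["location"]),"ang",np.degrees(np.arctan2(d["location"][1]+81,d["location"][0]-563.5)).round(1))
    if c=="scene" or len(sys.argv)>2: draw(im,c,[],*((235,130) if c=="scene" else (280,190)),150,130,5,f"pics/{sys.argv[1]}_{c}.png")
o=get_obs();p=o["ee_pos"];print(p.round(1),"bar ang",np.degrees(np.arctan2(p[1]+81,p[0]-563.5)).round(1)%360,"r",np.hypot(p[0]-563.5,p[1]+81).round(1),o["ft_force"].round(1))
E
python3 st.py j
```

```text
t 11.52 pos [ 515.6 -143.9  143.7] yaw 1.57 delta [-0.0171  0.048   0.0007] roll -0.001 F [-1.4  1.4 -1.4] w 25.2
scene tin 0.8 [615. -16.  90.] ang 51.5
top tin 0.93 [611. -13.  89.] ang 55.0
[ 515.4 -143.7  143.7] bar ang 232.5 r 79.0 [ 0.   0.1 -1. ]
```

View pics/j_scene.png

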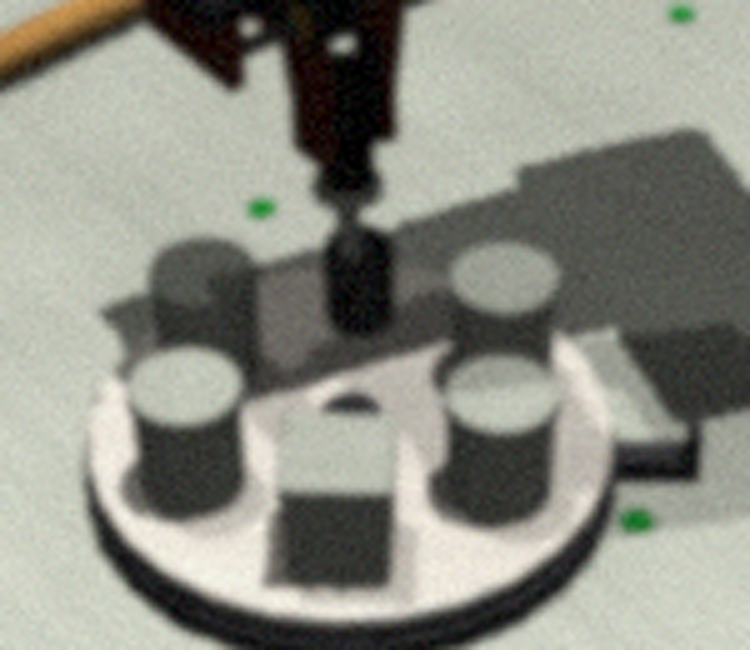

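The carousel follows: the tin has moved to (335,450) in the crop, at about 53°. Continuing.

>>> move_arm --pt "255 -0.0035 0.0045 0 0" --pt "255 -0.0065 0.0095 0 0" --pt "255 -0.009 0.014 0 0" --pt "255 -0.0115 0.0195 0 0" --pt "255 -0.0135 0.0245 0 0"

```text
t: 12.13
ee_pos: [540.3, -157.1, 143.7]
orientation: [2.221, 2.221, -0.0]
ft_force: [-1.5, 0.5, -1.8]
width: 25.4
```

>>> move_arm --pt "255 -0.0015 0.0055 0 0" --pt "255 -0.0025 0.011 0 0" --pt "255 -0.0035 0.0165 0 0" --pt "255 -0.004 0.022 0 0" --pt "255 -0.004 0.0275 0 0"

```text
t: 12.55
ee_pos: [567.5, -160.7, 143.6]
orientation: [-2.221, -2.221, 0.0]
ft_force: [-1.6, 2.2, -1.4]
width: 25.6
```

```bash
python3 st.py k
```

```text
t 12.55 pos [ 567.5 -160.7  143.6] yaw 1.571 delta [-0.0003 -0.004   0.0006] roll -0.0 F [-1.6  2.2 -1.4] w 25.6
scene tin 0.9 [563.   4.  88.] ang 90.3
top tin 0.73 [561.   2.  90.] ang 91.7
[ 567.7 -161.   143.8] bar ang 273.0 r 80.2 [ 0.2 -0.  -0.8]
```

>>> move_arm --pt "255 0.0005 0.0055 0 0" --pt "255 0.001 0.011 0 0" --pt "255 0.0025 0.0165 0 0" --pt "255 0.004 0.022 0 0" --pt "255 0.006 0.027 0 0"

```text
t: 13.17
ee_pos: [594.6, -154.5, 143.6]
orientation: [-2.221, -2.221, 0.0]
ft_force: [-1.9, 0.6, -0.9]
width: 25.4
```

>>> move_arm --pt "255 0.0025 0.005 0 0" --pt "255 0.005 0.01 0 0" --pt "255 0.008 0.0145 0 0" --pt "255 0.011 0.019 0 0" --pt "255 0.0145 0.023 0 0"

```text
t: 13.58
ee_pos: [617.6, -140.1, 143.7]
orientation: [2.221, 2.221, -0.0]
ft_force: [-2.0, 0.1, -1.5]
width: 25.7
```

```bash
python3 st.py l; python3 st.py m 1
```

```text
t 13.58 pos [ 617.6 -140.1  143.7] yaw 1.571 delta [-0.0209 -0.0541  0.0007] roll -0.0 F [-2.   0.1 -1.5] w 25.7
scene tin 0.9 [512. -16.  88.] ang 128.4
scene tin 0.43 [761.  25.   0.] ang 28.2
[ 617.8 -140.3  143.9] bar ang 312.5 r 80.4 [ 0.4 -0.3 -1.4]
t 13.78 pos [ 617.8 -140.3  143.9] yaw 1.571 delta [-0.0207 -0.0543  0.0009] roll 0.0 F [ 0.4 -0.3 -1.4] w 25.2
scene tin 0.65 [514. -15.  88.] ang 126.9
scene tin 0.44 [515. 462.  -3.] ang 95.1
top tin 0.74 [511. -16.  89.] ang 128.6
[ 617.2 -140.5  143.8] bar ang 312.1 r 80.1 [-0.3  1.  -1.9]
```

View pics/m_scene.png

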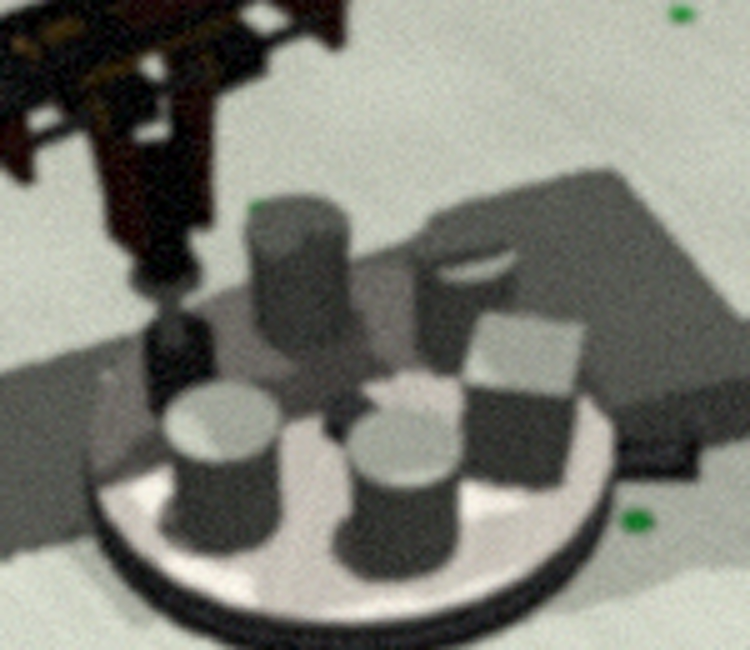

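View pics/m_top.png

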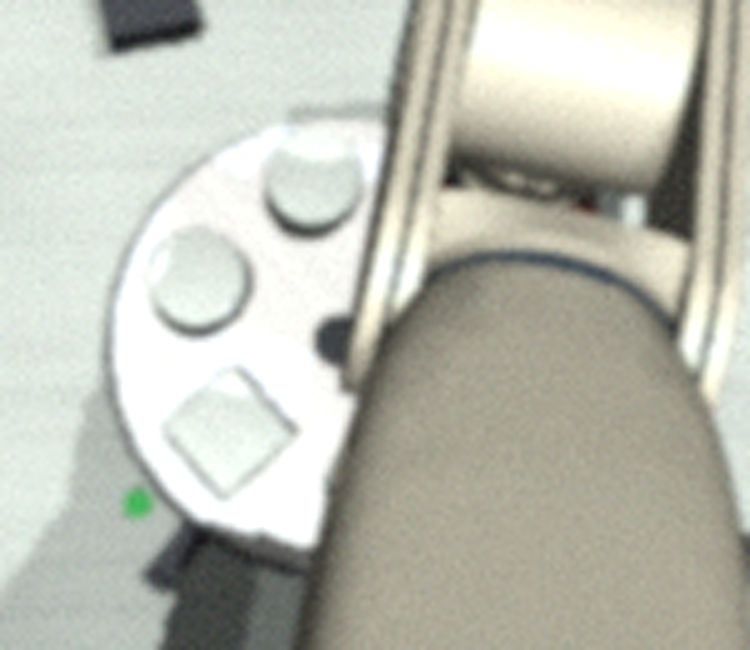

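Tin at about 128°, pointer at about 141.5°. Turning about 12° more, slowly.

>>> move_arm --pt "255 0.003 0.003 0 0" --pt "255 0.006 0.006 0 0" --pt "255 0.009 0.0085 0 0" --pt "255 0.011 0.01 0 0" --pt "255 0.0125 0.011 0 0"

```text
t: 14.4
ee_pos: [628.4, -127.4, 143.6]
orientation: [2.221, 2.222, 0.0]
ft_force: [-1.0, -0.8, -1.7]
width: 25.9
```

>>> move_arm --pt "255 0 0 0 0" --pt "255 0 0 0 0" --pt "255 0 0 0 0"

```text
t: 14.65
ee_pos: [628.3, -127.8, 143.7]
orientation: [2.221, 2.221, 0.0]
ft_force: [-0.7, 0.0, -1.2]
width: 25.5
```

```bash
python3 st.py n; python3 st.py o 1
python3 - <<'E'
from h import *
for c in ["scene","top"]:
    for n in ["pointer","stand"]: print(c,n,[(round(d["conf"],2),np.round(d["location"])) for d in place_of(c,n)][:2])
im=get_image("scene");G=(0,255,0);R=(0,0,255)
st=(563.5,-81);P=[]
for a,col in [(134.5,G),(138,G),(141.5,R),(145,G),(148.5,G)]:
    a=np.radians(a);P.append(([(st[0]+r*np.cos(a),st[1]+r*np.sin(a),88) for r in (40,115)],col))
a=np.radians(141.5);P.append(([(st[0]+r*np.cos(a),st[1]+r*np.sin(a),30) for r in (120,160)],R))
draw(im,"scene",P,300,170,100,80,7,"pics/p_scene.png")
draw(get_image("top"),"top",P,290,240,80,80,7,"pics/p_top.png")
E
```

```text
t 14.65 pos [ 628.3 -127.8  143.7] yaw 1.571 delta [-0.0332 -0.0648  0.0007] roll -0.0 F [-0.7  0.  -1.2] w 25.5
scene tin 0.72 [500. -27.  88.] ang 139.6
top tin 0.88 [503. -26.  91.] ang 138.0
top tin 0.63 [740. 300.   3.] ang 65.2
[ 628.2 -127.9  143.7] bar ang 324.0 r 79.9 [-0.1  0.1 -1. ]
t 14.85 pos [ 628.2 -127.9  143.7] yaw 1.571 delta [-0.0331 -0.0647  0.0007] roll -0.0 F [-0.1  0.1 -1. ] w 25.6
scene tin 0.81 [504. -27.  87.] ang 137.8
scene tin 0.21 [564. -80.   1.] ang 90.0
top tin 0.73 [501. -25.  88.] ang 138.4
[ 628.1 -127.9  143.7] bar ang 324.0 r 79.8 [ 0.4  0.1 -1.2]
scene pointer [(0.59, array([435.,  16.,  31.]))]
scene stand [(0.83, array([565., -82.,   6.])), (0.22, array([516., 464.,  -0.]))]
top pointer [(0.84, array([436.,  22.,  29.]))]
top stand [(0.78, array([559., -80.,   3.]))]
```

View pics/p_scene.png

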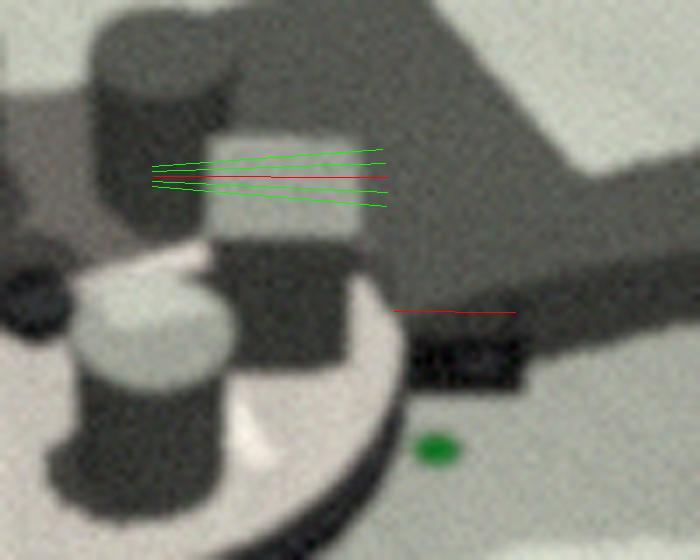

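View pics/p_top.png

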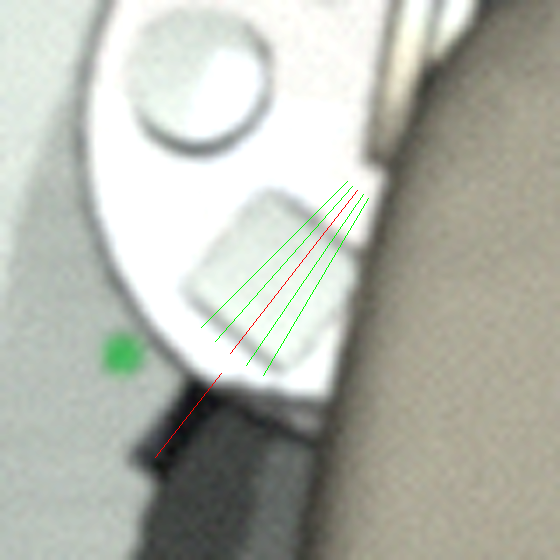

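View pics/o_top.png

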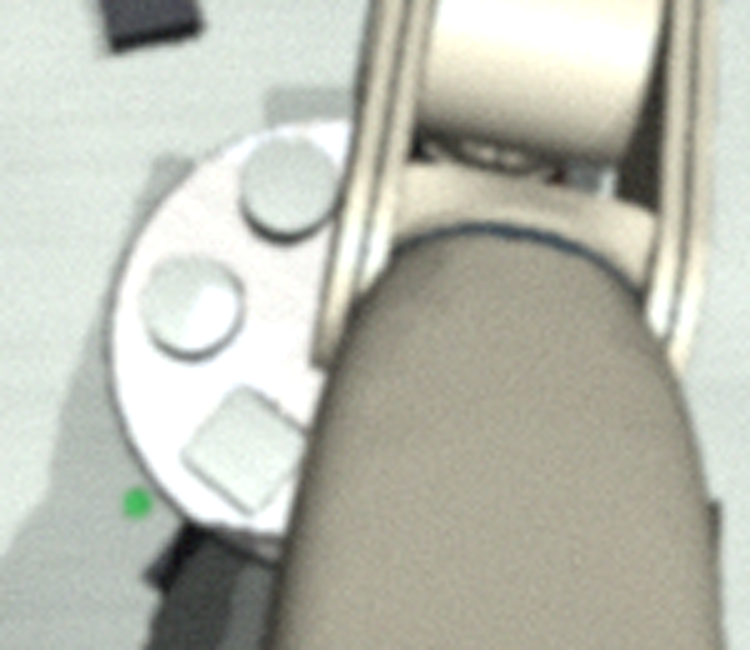

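The tin centre is at (271,281) in the top crop and (286,187) in the scene crop. Both sit about 3° short of the pointer line. Nudging about 3° more.

>>> move_arm --pt "255 0.001 0.0005 0 0" --pt "255 0.002 0.0012 0 0" --pt "255 0.003 0.002 0 0" --pt "255 0.0036 0.0025 0 0" --pt "255 0.0036 0.0025 0 0"

```text
t: 15.77
ee_pos: [630.6, -124.0, 143.6]
orientation: [-2.221, -2.221, 0.0]
ft_force: [-0.4, -0.4, -1.1]
width: 25.4
```

>>> move_arm --pt "255 0 0 0 0" --pt "255 0 0 0 0" --pt "255 0 0 0 0" --pt "255 0 0 0 0" --pt "255 0 0 0 0"

```text
t: 16.18
ee_pos: [630.7, -124.2, 143.7]
orientation: [2.221, 2.221, 0.0]
ft_force: [0.4, 0.3, -1.2]
width: 25.8
```

```bash
python3 st.py q; python3 st.py r 1
python3 - <<'E'
from h import *
for c in ["scene","top"]:
    for n in ["pot","magnet","offcut","can","hammer"]: print(c,n,[(round(d["conf"],2),np.round(d["location"])) for d in place_of(c,n)][:1])
im=get_image("scene");G=(0,255,0);R=(0,0,255)
st=(563.5,-81);P=[]
for a,col in [(134.5,G),(138,G),(141.5,R),(145,G),(148.5,G)]:
    a=np.radians(a);P.append(([(st[0]+r*np.cos(a),st[1]+r*np.sin(a),88) for r in (40,115)],col))
a=np.radians(141.5);P.append(([(st[0]+r*np.cos(a),st[1]+r*np.sin(a),30) for r in (120,160)],R))
draw(im,"scene",P,300,170,100,80,7,"pics/s_scene.png")
draw(get_image("top"),"top",P,290,240,80,80,7,"pics/s_top.png")
E
```

```text
t 16.18 pos [ 630.7 -124.2  143.7] yaw 1.571 delta [-0.0368 -0.0672  0.0007] roll -0.0 F [ 0.4  0.3 -1.2] w 25.8
scene tin 0.35 [516. 460.  -4.] ang 95.0
top tin 0.78 [502. -27.  85.] ang 138.7
top tin 0.26 [591. 284.   1.] ang 85.7
[ 630.7 -124.2  143.7] bar ang 327.2 r 79.9 [-0.4  0.  -1.5]
t 16.38 pos [ 630.7 -124.2  143.7] yaw 1.571 delta [-0.0368 -0.0672  0.0007] roll -0.0 F [-0.4  0.  -1.5] w 25.6
scene tin 0.92 [501. -28.  90.] ang 139.4
top tin 0.86 [499. -29.  87.] ang 141.1
[ 630.6 -124.2  143.7] bar ang 327.2 r 79.8 [ 0.3 -0.1 -0.9]
scene pot []
scene magnet [(0.89, array([740., 298.,   0.]))]
scene offcut [(0.71, array([762.,  20.,   2.]))]
scene can []
scene hammer [(0.75, array([ 508., -465.,   -1.]))]
top pot [(0.7, array([593., 282.,  -2.]))]
top magnet [(0.5, array([738., 301.,   0.]))]
top offcut [(0.86, array([764.,  25.,   1.]))]
top can [(0.64, array([512., 458.,   4.]))]
top hammer [(0.69, array([ 511., -462.,    3.]))]
```

View pics/s_scene.png

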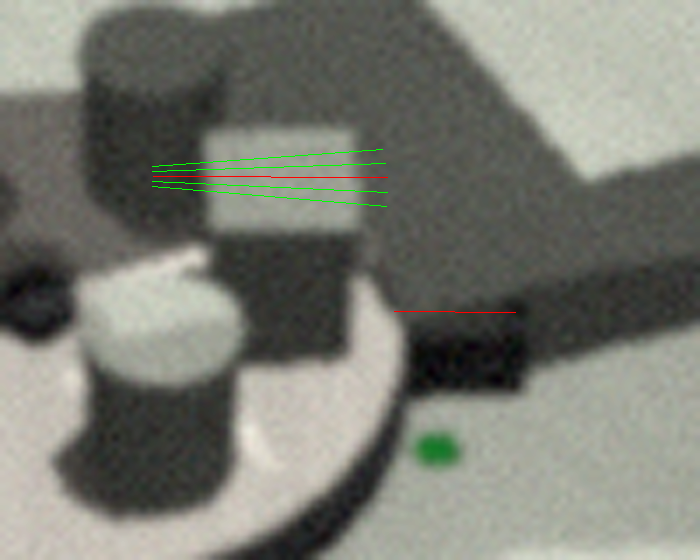

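View pics/s_top.png

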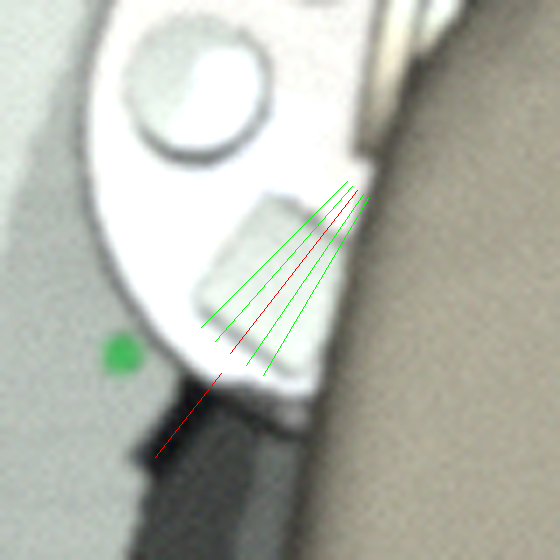

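View pics/r_scene.png

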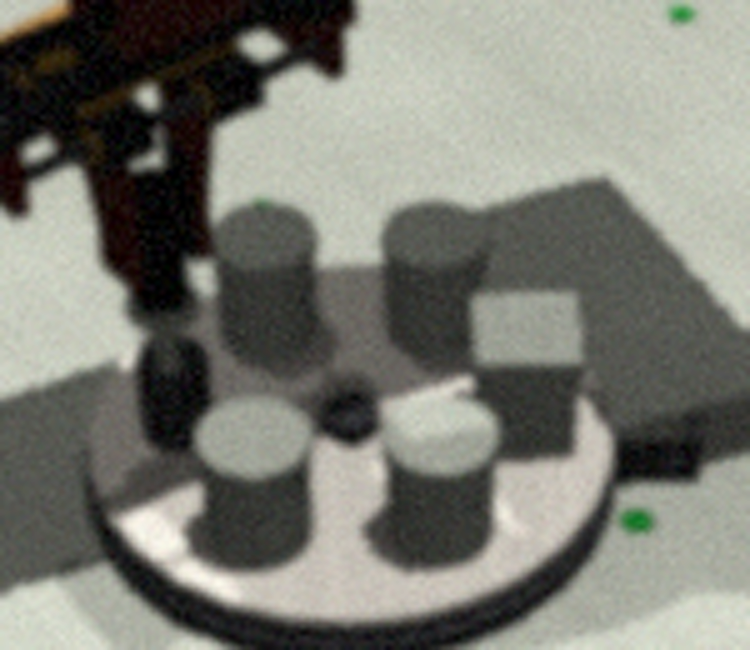

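The tin centre now lies on the pointer line: (283,180) in the scene crop, with the line at 177, and its edges run parallel to the pointer arm. The bar is held in the socket, nothing is moving, and the bystanders are in place. Handing in.

```bash
python3 -c "
from workcell import *
print(close_job()); o=get_obs(); print(o['t'],o['ee_pos'],o['width'])"
```

```text
the job is handed in; nothing more can be done
None
the job is handed in; nothing more can be done
```

I took the bar out of its block and dipped the tip about 27 mm below the pot rim. I then put it about 33 mm down into the socket and turned the carousel counter-clockwise about 105°, until the square tin was in line with the pointer. I handed the job in at about 16.6 s, still gripping the bar.

**Alignment:** in the last checks the networks put the tin at 139.4° (scene camera) and 138.7–141.1° (top camera), with the pointer at about 141.5°. In both pictures the tin looked within about 1–2° of the line, inside the 7° allowed. The two cameras differed by 1–3°, which is normal network noise.

**Grip and load:** the finger opening was 25.6 mm with the bar held, side forces were under 0.5 N, and the arm position was steady.

**Other things on the bench:**
- The pot, magnet, offcut, can and hammer were all found within about 5 mm of where they started.
- The scene camera missed the pot and can in that last look, so those two were confirmed by the top camera only.

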